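# Load a slide chamber and hold its cover closed

## Robot

A 6-joint arm with a two-finger parallel gripper is mounted at the origin on a cart in front of the work surface, level with it; the furniture and walls round the work are solid. World frame = base frame: x ahead of the robot, y to its left, z up, the work surface at z = 0. Lengths are in m, angles in rad, forces in N, time in s.
With the tool pointing down it reaches from about 0.35 to 0.775 m from the base axis. Payload 5.5 kg.
Tool frame: the origin (TCP) lies between the finger pads; the fingertips stand 8 mm ahead of it and the grasp point (between the pads) lies 11 mm behind it; z points along the fingers, y is the line along which they close (so a half turn about z gives the same grasp; the last joint's range is limited). The gripper opens to 85 mm and grips with 20 to 120 N. Pads are 22 mm wide; open, the fingers measure 114 mm over their backs; the gripper's body (76 mm by 85 mm) begins 54 mm behind the grasp point. The pads swing forward as they close: fully open they stand 13 mm farther back than shut.
Start: joints at [1.036, 0.313, 0.046, 1.304, 0, 1.431], TCP at [0.221, 0.531, 0.239] pointing down, gripper open.
Joint ranges: [-2.76, 2.76], [-0.86, 1.69], [-1.03, 1.26], [-2.2, 2.34], [-1.47, 1.5], [-3.14, 3.14]. Speed limits (rad/s): [2.57, 2.57, 3.14, 3.14, 3.14, 3.14].

## Interface

Orientations are given as a unit quaternion [w, x, y, z].
In Python, from workcell import status, vision, job gives the robot as it stands. The module is installed in compiled form; this text tells all that it offers.
- The arm moves only by the tool apply_moves, never from a script. Its argument "moves" is one flat list of numbers, 6 for each row, row after row: the shift along the world's x, y, z in units of 25 mm (1.0 is 25 mm), then the turn, a rotation vector about the world's x, y, z in rad. In form: [x, y, z, rx, ry, rz, x, y, z, rx, ry, rz, ...]. A call has 1 to 20 rows; each row is the pose to reach, as a shift and turn from the pose commanded when the call began; what a row does not reach only later rows make up. A row lasts 1/12 s, in which the tool goes at most 41.7 mm and 7.16 degrees, less where a joint would pass 70% of its speed; a pose out of reach is approached as far as the arm can. A call with a gripper value outside its range is refused whole. "claw" is the opening in per cent of the stroke, from 0 (shut) to 100 (fully open), set as the call begins (left out, the last holds). The fingers move at their own pace and stop on an object; "newtons" is the grip in N (left out, the last holds). Time passes only in rows, so rows that repeat a pose let the fingers close. It gives the time, the measured TCP pose, the force, the opening and the grip force at its end, in the units of the state.
- status.get_state(): the state, without advancing time (a new reading comes with each control period).
- vision.read_camera(name): name is "scene" or "top" or "wrist"; returns a dict with "image" (420x560x3 uint8, blue, green, red), "camera_matrix" (3x3 intrinsics, pixels), "camera_from_world" (4x4, takes a point from world to camera coordinates). Camera axes: x right, y down, z forward; pixel columns grow to the right and rows downward; lengths in m; the calibration is good to about 2 mm. The wrist camera is an equidistant fisheye: a pixel r from the principal point sees the ray r / f radians off the axis. A picture is of the moment at which its call begins. There is no depth.
- job.hand_in(): hands the job in; it is judged then, once.
The state is a dict: "clock": time; "joint_pos": joint angles; "qvel": joint speeds; "tau": joint torques, N m; "tcp_pos": TCP position; "orientation": TCP orientation; "wrist_force": force on the tool from outside, world axes, zero at the start; "ft_torque": the same for the moment, N m; "finger_gap": finger opening in m; "grip_force": force on a finger pad.
Only numpy, scipy, OpenCV 4.12 (cv2) and the standard library are available. Lean on these libraries where they do the work, as an engineer would, in place of code of your own. Each camera call takes 0.05 s, during which the arm holds its last target. There are 200 camera calls.

## Task

Slide the carrier with the stained glass slide, rounded blade first and lying flat, into the front slot of the blue-grey slide chamber until its flange meets the chamber, and let go of it. Then lower the cover onto the chamber's two dowel pins and press it down against the sprung seal frame until it is fully closed. Finish while still pressing it shut with the gripper, so that the clamp screws can be fitted: do not let go at the end, and leave the other things on the bench where they are.

Things in the scene. Friction and masses are not known exactly. Their poses are not given: they have to be found in the camera images.
- chamber: lower half of the slide chamber: blue-grey aluminium block fixed to the bench, 90 (x) x 150 (y) x 36 mm high. Origin: centre of its underside; x points from the front face (towards the robot) to the back, z up. A slot runs along x through its middle, open at the front, between two cheeks whose tops (36 mm up) the cover closes onto; on each cheek stands a dowel pin.
- slot_mouth (a point): middle of the slot's floor at the front face: 26 mm above the chamber's underside, 45 mm in front of its origin. The slot goes in along the chamber's x, 37 mm wide, flaring to 54 mm over the first 12 mm, 8.5 mm high below the raised seal frame.
- dowel_left (a point): tip of the steel dowel pin on the chamber's +y side, at x = 0, y = +60 mm, 58 mm above the chamber's underside. The pin is fixed, 10 mm thick up to 50 mm, then tapers to 5 mm at the tip.
- dowel_right (a point): tip of the same kind of pin on the -y side, at x = 0, y = -60 mm of the chamber.
- seal_frame (a joint): sprung steel frame with an orange seal, in the chamber above the slot; value in m: 0 = raised (its top stands 40 mm above the chamber's underside, 4 mm above the cheeks), 0.004 = pressed fully down, level with the cheeks. Springs push it up with 3 N when raised and 11 N when fully down.
- cover_grip (a point): cover: blue-grey plate 90 (x) x 150 (y) x 12 mm, flat on the bench, 12 mm bores through it at x = 0, y = +-60 mm, on its middle an upright black grip bar 22 (x) x 64 mm (y), 12 to 44 mm above the underside; 0.3 kg. This point: axis of the bar, 30 mm above the underside, z up. Fits either way round; closed, this point lies 66 mm above the chamber's underside, over its origin, y along its y.
- carrier_grip (a point): slide carrier lying flat: grey blade 34 x 4 mm, 83 long, half-round end, glass slide on it; blue flange 54 wide, 10 high, 4 thick; blue handle 16 wide, 14 high, 62 long. Undersides level; 45 g. This point: middle of the handle, 7 mm above the underside, 36 mm behind the flange's front; x towards the blade's end, z up. Fully home it is at x = -81, y = 0, z = 33 mm of the chamber, x axes alike.
- drying_tray: white foam tray fixed to the bench, 178 x 178 x 24 mm, flat top 24 mm above the bench, bearing the carrier at the start. Origin: centre of its underside. Tray and cover swap sides between runs.
- bench_timer: white square bench timer with a red dial, 62 x 62 x 46 mm, beyond and left of the chamber; bystander. Origin: centre of its underside.
- red_dropper: small dropper bottle with a red tip, 22 mm across, 62 mm tall, beyond and right of the chamber; bystander. Origin: centre of its underside.
- blue_dropper: small dropper bottle with a blue tip, 22 mm across, 62 mm tall, next to the red one; bystander. Origin: centre of its underside.
There are look-alikes about, which are no part of the job. What is shaped like the part that bears cover_grip but purple is not meant.

How it is judged:
On the way, in this order (a step that is already met when the one before it is completed fails the run):
1. the carrier lies fully home in the chamber's slot, let go, with the seal frame still raised (x of carrier_grip in the frame of chamber between -0.084 and -0.076 m and y of carrier_grip in the frame of chamber between -0.004 and 0.004 m and z of carrier_grip in the frame of chamber between 0.029 and 0.038 m and angle between the x axis of carrier_grip and the x axis of chamber, either way round below 0.08 rad and contact force between the fingers and carrier below 0.3 N and value of joint seal_frame below 0.001 m), for 0.2 s.
2. the cover sits level on both dowels, the carrier still home (horizontal distance between cover_grip and chamber below 0.004 m and angle between the y axis of cover_grip and the y axis of chamber, either way round below 0.06 rad and angle between the z axis of cover_grip and the z axis of chamber, either way round below 0.06 rad and x of carrier_grip in the frame of chamber between -0.084 and -0.076 m and y of carrier_grip in the frame of chamber between -0.004 and 0.004 m and z of carrier_grip in the frame of chamber between 0.029 and 0.038 m and angle between the x axis of carrier_grip and the x axis of chamber, either way round below 0.08 rad and z of cover_grip in the frame of chamber below 0.0715 m), for 0.1 s.
At the end, for the whole second after the job is handed in: cover on both dowels (4 mm, 0.06 rad), within about 1 mm of the cheeks, seal frame down more than 3.1 of its 4 mm, the gripper holding or pressing the cover with over 4 N; carrier still home in the slot (4 mm, 0.08 rad), flange at the front face (x of carrier_grip in the frame of chamber between -0.084 and -0.076 m and y of carrier_grip in the frame of chamber between -0.004 and 0.004 m and z of carrier_grip in the frame of chamber between 0.029 and 0.038 m and angle between the x axis of carrier_grip and the x axis of chamber, either way round below 0.08 rad and horizontal distance between cover_grip and chamber below 0.004 m and angle between the y axis of cover_grip and the y axis of chamber, either way round below 0.06 rad and angle between the z axis of cover_grip and the z axis of chamber, either way round below 0.06 rad and z of cover_grip in the frame of chamber below 0.0672 m and value of joint seal_frame above 0.0031 m and contact force between any of the fingers, the arm and cover above 4 N); the arm keeps its last pose, push and grip.
It fails at once if a bystander (timer or dropper bottle) was pushed more than 30 mm (distance of any of bench_timer, red_dropper, blue_dropper from where it was at the start of the episode above 0.03 m).
It also fails if it takes over 67 s, if anything falls off the work surface, if the arm or the gripper's body presses on something with over 40 N, if the wrist force passes 120 N, or if a joint passes its speed limit or range.

## Working session

There is one attempt and no reset: what is moved stays moved. The work goes in short steps, Python scripts to look and compute and a tool call to move; the robot and the scene stay as the last step left them, time stands still between calls to the robot, and variables do not carry over. Pictures are saved under pics/ and viewed, at most 10 in all, crops included, and the job is handed in when it is done.

Besides the shell and the picture viewer there is one more tool, called after "Call:" as a command line: name --argument value ..., lists and objects as JSON in quotes. apply_moves: Moves the arm, as the interface text tells. Its arguments: {"type":"object","properties":{"moves":{"type":"array","items":{"type":"number"}},"claw":{"type":"number"},"newtons":{"type":"number"}},"required":["moves"]}

```bash
mkdir -p pics
cat > h.py <<'E'
import numpy as np, cv2
from workcell import status, vision, job
def cam(n):
    d=vision.read_camera(n); return d["image"],np.array(d["camera_matrix"]),np.array(d["camera_from_world"])
def ray(u,v,K,T,fish=False):
    if fish:
        a=np.array([(u-K[0,2])/K[0,0],(v-K[1,2])/K[1,1]]); r=np.hypot(*a)+1e-12
        d=np.array([*(a/r*np.sin(r)),np.cos(r)])
    else: d=np.array([(u-K[0,2])/K[0,0],(v-K[1,2])/K[1,1],1])
    R=T[:3,:3]; return -R.T@T[:3,3], R.T@d
def onz(u,v,K,T,z,fish=False):
    c,d=ray(u,v,K,T,fish); return c+d*(z-c[2])/d[2]
def tri(rays):
    A=np.zeros((3,3));b=np.zeros(3)
    for c,d in rays:
        d=d/np.linalg.norm(d);P=np.eye(3)-np.outer(d,d);A+=P;b+=P@c
    return np.linalg.solve(A,b)
E
python3 - <<'E'
from h import *
s=status.get_state();print({k:np.round(v,3).tolist() for k,v in s.items()})
for n in("scene","top"):
    im,K,T=cam(n);cv2.imwrite(f"pics/{n}.png",im);np.savez(f"{n}.npz",im=im,K=K,T=T);print(n,K.round(1).tolist(),T.round(3).tolist())
a=cv2.imread("pics/scene.png")
E
```

```text
{'clock': 0.0, 'joint_pos': [1.036, 0.314, 0.045, 1.304, -0.0, 1.431], 'qvel': [-0.001, -0.001, 0.001, 0.001, 0.0, -0.001], 'tau': [-0.0, -48.063, 29.853, 0.019, -0.0, -0.0], 'tcp_pos': [0.221, 0.53, 0.238], 'orientation': [-0.0, 0.196, 0.981, -0.001], 'wrist_force': [-0.686, -0.63, 0.358], 'ft_torque': [-0.018, -0.039, 0.0], 'grip_force': 0.0, 'finger_gap': 0.085}
scene [[431.2, 0.0, 279.8], [0.0, 431.2, 213.3], [0.0, 0.0, 1.0]] [[0.728, -0.686, -0.002, -0.374], [-0.459, -0.485, -0.745, 0.287], [0.51, 0.543, -0.667, 0.744], [0.0, 0.0, 0.0, 1.0]]
top [[469.0, 0.0, 280.6], [0.0, 469.0, 215.5], [0.0, 0.0, 1.0]] [[0.025, -1.0, 0.008, -0.01], [-0.992, -0.025, -0.123, 0.548], [0.123, -0.005, -0.992, 1.285], [0.0, 0.0, 0.0, 1.0]]
```

View pics/top.png

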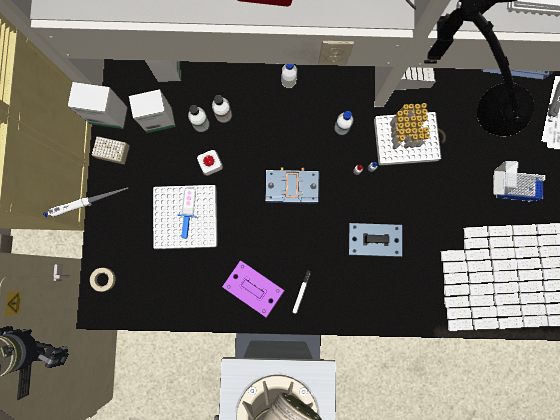

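View pics/scene.png

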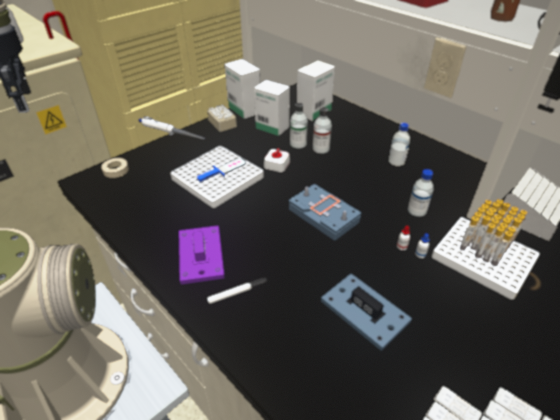

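Top view: the chamber is at (292,186) with an orange seal. The carrier is on the left tray, blue handle at (186,224) and blade towards +x. Two things are cover-shaped: the blue-grey plate with a black bar at (376,240) and the purple one at (253,288). The blue-grey plate fits the description; purple is excluded. Scene view agrees: chamber (325,210), cover (366,310), purple (200,253), handle (210,173). I'll measure next and confirm in a crop.

Run:
```python
from h import *
D={n:np.load(n+".npz") for n in("top","scene")}
def blobs(n,lo,hi,amin):
    hsv=cv2.cvtColor(D[n]["im"],cv2.COLOR_BGR2HSV);m=cv2.inRange(hsv,lo,hi)
    m=cv2.morphologyEx(m,cv2.MORPH_CLOSE,np.ones((3,3)))
    cs,_=cv2.findContours(m,cv2.RETR_EXTERNAL,cv2.CHAIN_APPROX_NONE)
    return [(cv2.contourArea(c),cv2.minAreaRect(c)) for c in cs if cv2.contourArea(c)>amin]
for n in D:
    for nm,lo,hi,a in(("grey-blue",(95,40,70),(115,130,220),400),("blue",(100,150,80),(125,255,255),40),("black",(0,0,0),(1,1,1),1e9),("orange",(5,60,120),(18,200,255),40),("pink",(140,30,120),(179,120,255),20)):
        for A,r in blobs(n,lo,hi,a): print(n,nm,A,np.round(r[0],1),np.round(r[1],1),round(r[2],1),onz(*r[0],D[n]["K"],D[n]["T"],.03).round(3))
im=D["top"]["im"]
a=cv2.resize(im[205:275,335:415],None,fx=5,fy=5,interpolation=cv2.INTER_CUBIC);b=cv2.resize(im[155:215,255:325],None,fx=5,fy=5,interpolation=cv2.INTER_CUBIC)
c=cv2.resize(im[180:250,150:220],None,fx=5,fy=5,interpolation=cv2.INTER_CUBIC)[:350,:350]
o=np.zeros((650,800,3),np.uint8);o[:350,:400]=a;o[:300,420:770]=b;o[300:,420:770]=c
cv2.imwrite("pics/crop.png",cv2.resize(o,None,fx=.9,fy=.9))
```

```text
top grey-blue 1606.0 [375.  239.4] [53.1 31.8] 2.0 [ 0.488 -0.263  0.03 ]
top grey-blue 1548.0 [291.5 186. ] [32. 53.] 90.0 [ 0.634 -0.025  0.03 ]
top blue 100.5 [186.5 226. ] [22. 17.] 90.0 [0.512 0.267 0.03 ]
top blue 124.5 [532.3 193.3] [18.4 30.7] 49.4 [ 0.631 -0.712  0.03 ]
top orange 242.5 [291.5 185. ] [24. 11.] 90.0 [ 0.637 -0.025  0.03 ]
top pink 1600.5 [252.7 288.4] [53.7 32.7] 34.5 [0.344 0.076 0.03 ]
top pink 34.0 [188.  197.5] [13.  4.] 90.0 [0.593 0.267 0.03 ]
scene grey-blue 3265.0 [365.7 308.4] [84.7 44.1] 39.1 [ 0.477 -0.277  0.03 ]
scene grey-blue 1665.0 [323.8 209.5] [69.6 37.7] 33.7 [ 0.629 -0.031  0.03 ]
scene blue 78.0 [427.  173.5] [ 9. 10.] 90.0 [ 0.932 -0.121  0.03 ]
scene blue 72.5 [208.2 173.9] [ 4.5 21.9] 63.4 [0.513 0.274 0.03 ]
scene orange 41.0 [325.1 204.2] [11.7 28. ] 58.4 [ 0.646 -0.02   0.03 ]
scene orange 41.0 [47.1 25.3] [28.4  9.1] 83.2 [0.656 1.715 0.03 ]
scene pink 68.0 [276.6 154.1] [ 8.8 10.8] 53.1 [0.707 0.217 0.03 ]
```

View pics/crop.png

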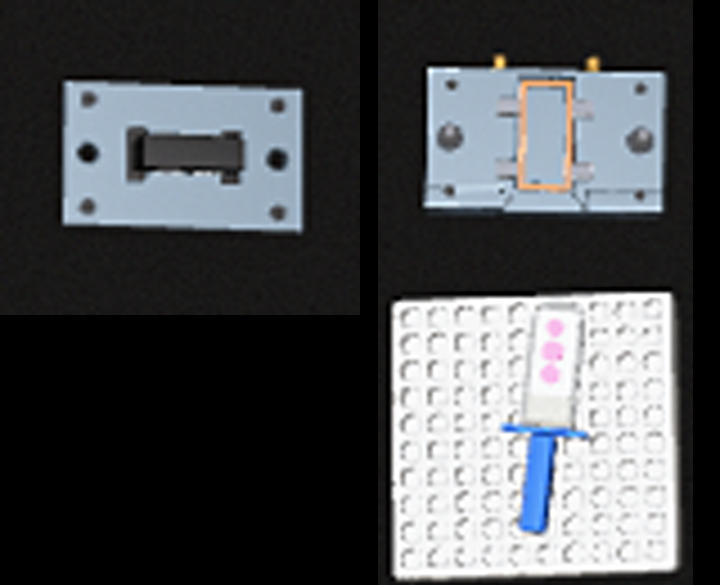

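The crop confirms it: the blue-grey plate with the black bar at top px (376,240) is the cover. The carrier is yawed about -5.5° and the chamber about 0°. I'll go above the carrier for a close look.

Call:
apply_moves --moves '[11.5,-10.5,-1.2,0,0,0.3,11.5,-10.5,-1.2,0,0,0.3,11.5,-10.5,-1.2,0,0,0.3,11.5,-10.5,-1.2,0,0,0.3,11.5,-10.5,-1.2,0,0,0.3,11.5,-10.5,-1.2,0,0,0.3,11.5,-10.5,-1.2,0,0,0.3,11.5,-10.5,-1.2,0,0,0.3,11.5,-10.5,-1.2,0,0,0.3,11.5,-10.5,-1.2,0,0,0.3,11.5,-10.5,-1.2,0,0,0.3,11.5,-10.5,-1.2,0,0,0.3,11.5,-10.5,-1.2,0,0,0.3,11.5,-10.5,-1.2,0,0,0.3]' --claw 60

```text
clock: 1.27
tcp_pos: [0.5077, 0.2691, 0.2093]
orientation: [-0.0, 0.047, 0.999, 0.0]
wrist_force: [-0.7, 0.0, -0.0]
finger_gap: 0.0509
grip_force: 0.0
```

Run:
```python
from h import *
im,K,T=cam("wrist");np.savez("w1.npz",im=im,K=K,T=T);cv2.imwrite("pics/w1.png",im)
s=status.get_state();print(s["clock"],s["tcp_pos"],s["orientation"],K.round(1).tolist(),(-T[:3,:3].T@T[:3,3]).round(3),T[2,:3].round(2))
```

```text
1.3167 [0.50764265 0.26929535 0.20942393] [-1.59473291e-04  4.64245826e-02  9.98921782e-01  7.52242757e-05] [[325.2, 0.0, 279.5], [0.0, 325.2, 205.0], [0.0, 0.0, 1.0]] [0.43  0.277 0.343] [ 0.3  -0.03 -0.95]
```

View pics/w1.png

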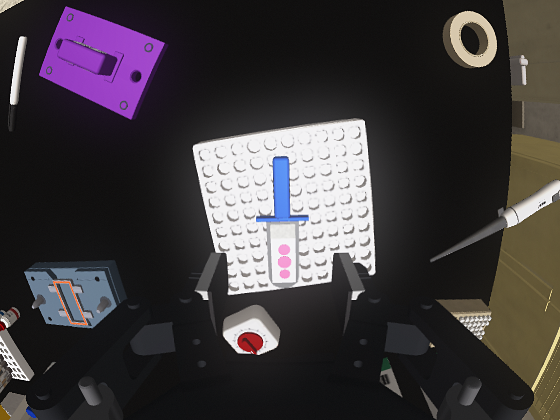

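The wrist view shows the carrier square to the gripper: handle (281,158)–(281,215), flange at y≈218, blade tip (284,285). The chamber is at lower left.

Run:
```python
from h import *
def load(n): d=np.load(n);return d["im"],d["K"],d["T"]
def pts(im,roi,S=150):
    hsv=cv2.cvtColor(im,cv2.COLOR_BGR2HSV);m=cv2.inRange(hsv,(100,S,60),(125,255,255));k=np.zeros_like(m);x0,y0,x1,y1=roi;k[y0:y1,x0:x1]=m[y0:y1,x0:x1];return k
res={}
for n,roi,f in(("w1.npz",(230,140,330,235),True),("top.npz",(165,190,210,250),False)):
    im,K,T=load(n);m=pts(im,roi)
    rows=np.where(m.any(1))[0];w=m.astype(bool).sum(1)
    print(n,[(int(r),int(w[r]),round(float(np.where(m[r])[0].mean()),1)) for r in rows][::3 if f else 1])
    res[n]=m
im,K,T=load("w1.npz");m=res["w1.npz"]
v,u=np.where(m>0)
for z in(.038,):
    P=np.array([onz(a,b,K,T,z,True) for a,b in zip(u,v)])
    w=m.astype(bool).sum(1)[v]; h=P[w<25]
    r=cv2.minAreaRect(h[:,:2].astype(np.float32)*1000);print("handle wrist",r)
    b=cv2.boxPoints(r);print(b)
    c,vec=h[:,:2].mean(0),np.linalg.svd(h[:,:2]-h[:,:2].mean(0))[2][0];print(c,np.degrees(np.arctan2(vec[1],vec[0])))
```

```text
w1.npz [(158, 12, 280.5), (161, 15, 280.0), (164, 16, 280.5), (167, 16, 280.5), (170, 16, 280.5), (173, 16, 280.5), (176, 16, 280.5), (179, 15, 281.0), (182, 15, 281.0), (185, 15, 281.0), (188, 15, 281.0), (191, 15, 281.0), (194, 15, 281.0), (197, 14, 281.5), (200, 15, 281.0), (203, 16, 281.5), (206, 15, 282.0), (209, 15, 282.0), (212, 15, 282.0), (215, 15, 282.0), (218, 51, 282.0), (221, 2, 257.5)]
top.npz [(215, 13, 184.2), (216, 11, 190.0), (217, 5, 186.0), (218, 5, 186.0), (219, 5, 186.0), (220, 5, 186.0), (221, 6, 185.5), (222, 5, 186.0), (223, 6, 185.5), (224, 6, 185.5), (225, 6, 185.5), (226, 6, 185.5), (227, 5, 185.0), (228, 5, 185.0), (229, 5, 185.0), (230, 5, 185.0), (231, 5, 185.0), (232, 6, 184.5), (233, 6, 184.5), (234, 6, 184.5), (235, 5, 184.0), (236, 5, 184.0), (237, 5, 184.0)]
handle wrist ((510.04681396484375, 262.6419982910156), (32.03211975097656, 63.301483154296875), 85.17642211914062)
[[477.1614  249.3441 ]
 [540.2387  244.02122]
 [542.93225 275.93988]
 [479.85492 281.26276]]
[0.50771624 0.27114289] -3.762945042615556
```

Run:
```python
from h import *
def load(n): d=np.load(n);return d["im"],d["K"],d["T"]
im,K,T=load("w1.npz");it,Kt,Tt=load("top.npz");isc,Ks,Ts=load("scene.npz")
for nm,a,b in(("rear",(280.4,157.5),(184,237.5)),("junction",(282,216.5),(186.2,216.3)),("mid",(281.2,190),(185.1,226.6))):
    print(nm,tri([ray(*a,K,T,True),ray(*b,Kt,Tt)]).round(4),onz(*a,K,T,.038,True).round(4),onz(*b,Kt,Tt,.038).round(4))
print("tip",onz(284,285,K,T,.028,True).round(4))
# chamber corners/seal in wrist: orange mask & grey-blue
hsv=cv2.cvtColor(it,cv2.COLOR_BGR2HSV)
m=cv2.inRange(hsv,(5,60,120),(18,200,255));m[:,:270]=0;m[:,310:]=0;m[:172]=0;m[202:]=0
ys,xs=np.where(m>0);ct=((xs.min()+xs.max())/2,(ys.min()+ys.max())/2);print("top seal",ct,onz(*ct,Kt,Tt,.04).round(4))
hsv=cv2.cvtColor(im,cv2.COLOR_BGR2HSV)
m=cv2.inRange(hsv,(3,60,100),(20,220,255));m[:,:40]=0;m[:,110:]=0;m[:270]=0;m[330:]=0
c=max(cv2.findContours(m,0,2)[0],key=cv2.contourArea);r=cv2.minAreaRect(c);print("wrist seal",r,onz(*r[0],K,T,.04,True).round(4))
print(tri([ray(*ct,Kt,Tt),ray(*r[0],K,T,True)]))
# black pins in top/scene by eye crop: dowels
```

```text
rear [0.4802 0.273  0.0269] [0.4787 0.2733 0.038 ] [0.479  0.2706 0.038 ]
junction [0.5395 0.2689 0.0321] [0.5378 0.2694 0.038 ] [0.5386 0.2674 0.038 ]
mid [0.5107 0.2704 0.0344] [0.5106 0.2711 0.038 ] [0.5095 0.2691 0.038 ]
tip [0.6232 0.264  0.028 ]
top seal (np.float64(291.5), np.float64(185.0)) [ 0.6348 -0.0251  0.04  ]
wrist seal ((60.0, 282.0), (2.0, 14.0), 90.0) [ 0.6032 -0.0268  0.04  ]
[ 0.62196072 -0.03056492  0.03344085]
```

Call:
apply_moves --moves '[-0.1,0.1,-1.5,0,0,0.025,-0.1,0.1,-3,0,0,0.025,-0.1,0.1,-4.5,0,0,0.025,-0.1,0.1,-5.7,0,0,0.025,-0.1,0.1,-6.5,0,0,0.025,-0.1,0.1,-6.9,0,0,0.025,-0.1,0.1,-6.9,0,0,0.025,-0.1,0.1,-6.9,0,0,0.025]'

```text
clock: 1.98
tcp_pos: [0.506, 0.2716, 0.0374]
orientation: [0.0, 0.034, 0.999, 0.0]
wrist_force: [0.3, 0.2, 0.6]
finger_gap: 0.0513
grip_force: 0.0
```

Call:
apply_moves --moves '[0,0,0,0,0,0,0,0,0,0,0,0,0,0,0,0,0,0,0,0,0,0,0,0,0,0,0,0,0,0,0,0,0,0,0,0,0,0,0,0,0,0]' --claw 0 --newtons 30

```text
clock: 2.57
tcp_pos: [0.5074, 0.2713, 0.0387]
orientation: [0.001, 0.035, 0.999, 0.001]
wrist_force: [-0.8, 0.6, 6.8]
finger_gap: 0.0151
grip_force: 31.5
```

Run:
```python
from h import *
im,K,T=cam("wrist");np.savez("w2.npz",im=im,K=K,T=T)
cv2.imwrite("pics/w2.png",im)
s=status.get_state();print(s["clock"],s["tcp_pos"],s["orientation"],s["wrist_force"],s["ft_torque"])
```

```text
2.6167 [0.5074071  0.27132606 0.03865144] [1.44504268e-03 3.49544114e-02 9.99387534e-01 8.10538669e-04] [-0.98541589  0.27266965  6.20513472] [ 0.04897842  0.23131821 -0.0498865 ]
```

View pics/w2.png

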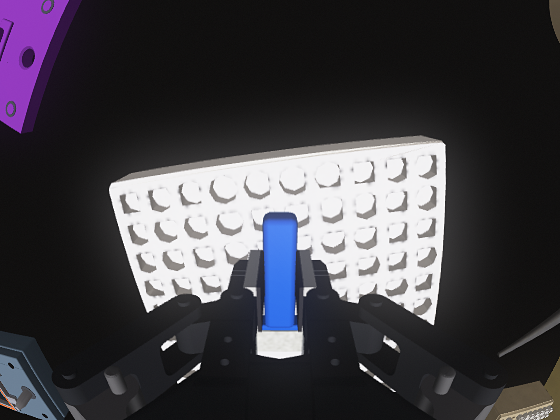

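The handle is gripped centrally between the pads at (280,215)–(280,330). I'll lift and pass over the chamber for a clear look at it with the wrist camera, which trails behind the tool.

Call:
apply_moves --moves '[0,0,0.5,0,0,0,0,0,1.5,0,0,0,0,0,3,0,0,0.075,0.5,-1,4.2,0,0,0.075,1.2,-2.3,5,0,0,0.075,1.9,-3.6,5.8,0,0,0.075,2.6,-5,6.5,0,0,0.075,3.3,-6.4,7.2,0,0,0.075,4,-7.8,7.8,0,0,0.075,4.7,-9.2,8.3,0,0,0.075,5.3,-10.4,8.5,0,0,0.075,5.8,-11.3,8.5,0,0,0.075,6.1,-11.85,8.5,0,0,0.075,6.1,-11.85,8.5,0,0,0.075,6.1,-11.85,8.5,0,0,0.075]'

```text
clock: 3.87
tcp_pos: [0.6587, -0.0265, 0.249]
orientation: [-0.0, -0.002, 1.0, 0.0]
wrist_force: [-0.2, 0.7, -0.7]
finger_gap: 0.0149
grip_force: 30.7
```

Run:
```python
from h import *
im,K,T=cam("wrist");np.savez("w3.npz",im=im,K=K,T=T)
cv2.imwrite("pics/w3.png",im)
s=status.get_state();print(s["clock"],s["tcp_pos"],s["orientation"],s["wrist_force"])
```

```text
3.9167 [ 0.65830945 -0.02545471  0.2491778 ] [-3.44818022e-04 -2.27630907e-03  9.99997304e-01  3.01318975e-04] [-0.39927435  0.17128996 -1.30226551]
```

View pics/w3.png

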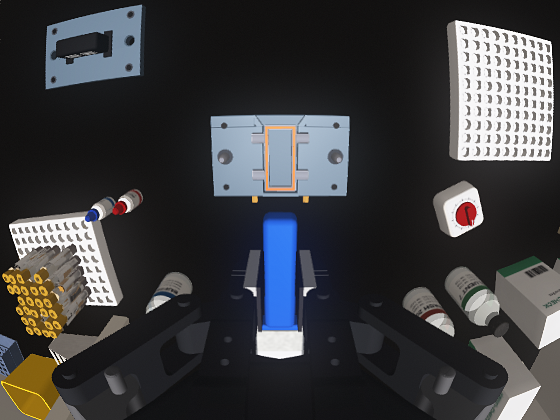

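The chamber is clear in view: dowels at (225,157) and (335,157), seal frame (262–298, 124–192), front flare along the top edge at row ~117. The handle's rear end is at (280,213) and the cover is upper left with its bar at (85,46). Now to measure.

Run:
```python
from h import *
def load(n): d=np.load(n);return d["im"],d["K"],d["T"]
im,K,T=load("w3.npz");it,Kt,Tt=load("top.npz")
hsv=cv2.cvtColor(im,cv2.COLOR_BGR2HSV)
def show(m,amin,name,z):
    for c in cv2.findContours(m,0,2)[0]:
        if cv2.contourArea(c)>amin:
            r=cv2.minAreaRect(c);P=np.array([onz(*q,K,T,z,True)[:2] for q in c[:,0].astype(float)]).astype(np.float32)*1000
            print(name,cv2.contourArea(c),np.round(r[0],1),"world",[np.round(x,1) for x in cv2.minAreaRect(P)],)
g=cv2.inRange(hsv,(92,30,70),(116,140,230));g=cv2.morphologyEx(g,cv2.MORPH_CLOSE,np.ones((5,5)))
k=g.copy();k[:,:200]=0;k[:,360:]=0;k[:105]=0;k[200:]=0;show(k,2000,"chamber z36",.036)
k=g.copy();k[:,160:]=0;k[100:]=0;show(k,1000,"cover z12",.012)
o=cv2.inRange(hsv,(3,60,100),(20,255,255));o[:,:255]=0;o[:,305:]=0;o[:118]=0;o[195:]=0;show(o,300,"seal z40",.04)
v=hsv[...,2]
for nm,(x0,y0,x1,y1),thr in(("dowL?",(214,146,238,168),95),("dowR?",(324,146,348,168),95),("boreA",(46,44,62,66),50),("boreB",(122,32,140,50),50)):
    d=((v[y0:y1,x0:x1]<thr)*255).astype(np.uint8);c=max(cv2.findContours(d,0,2)[0],key=cv2.contourArea)
    (x,y),r=cv2.minEnclosingCircle(c);p=(x+x0,y+y0);print(nm,np.round(p,1),round(r,1),[onz(*p,K,T,z,True).round(4)[:2].tolist() for z in(.012,.036,.058)])
tp={"dow+y":(271,185.4),"dow-y":(313.2,186.1)}
wp={"dow+y":(335,157),"dow-y":(225,157)}
for k in tp: print(k,tri([ray(*tp[k],Kt,Tt),ray(*wp[k],K,T,True)]).round(4))
b=cv2.inRange(hsv,(100,150,60),(125,255,255));b[:205]=0;b[335:]=0;b[:,:255]=0;b[:,305:]=0
for r in(216,220,230,250,270,290,310,325):
    xs=np.where(b[r])[0];print(r,xs.min(),xs.max(),end=" | ")
print(np.where(b.any(1))[0][[0,-1]])
for z in(.235,.249):print("rear",onz(280,213,K,T,z,True).round(4))
isc,Ks,Ts=cam("scene");np.savez("s3.npz",im=isc,K=Ks,T=Ts)
p=np.array([.66,-.025,.24,1]);q=Ks@(Ts@p)[:3];q=q[:2]/q[2];print(q)
x,y=q.astype(int);x0=max(0,x-80);y0=max(0,y-60);cv2.imwrite("pics/s3.png",cv2.resize(isc[y0:y0+120,x0:x0+160],None,fx=5,fy=5,interpolation=cv2.INTER_CUBIC));print(x0,y0)
```

```text
chamber z36 10950.0 [279.5 155. ] world [array([634.3, -25.4]), array([ 90. , 149.8]), np.float64(0.2)]
cover z12 6270.0 [93.1 46.4] world [array([ 490.3, -266.4]), array([150.8,  90.7]), np.float64(89.5)]
seal z40 1830.0 [280. 158.] world [array([636.6, -25.4]), array([31.5, 69.8]), np.float64(89.7)]
dowL? [223.5 157.5] 5.7 [[0.6397, -0.0908], [0.6359, -0.0866], [0.6324, -0.0828]]
dowR? [335.3 157.6] 5.6 [[0.6394, 0.0391], [0.6356, 0.0349], [0.6322, 0.0311]]
boreA [56.5 51. ] 8.3 [[0.4853, -0.3205], [0.4915, -0.3014], [0.4972, -0.284]]
boreB [131.  41.] 3.6 [[0.4923, -0.2039], [0.498, -0.1924], [0.5032, -0.1818]]
dow+y [0.6325 0.0328 0.0444]
dow-y [ 0.6384 -0.0884  0.0148]
216 264 295 | 220 263 296 | 230 262 297 | 250 263 296 | 270 264 295 | 290 264 295 | 310 264 295 | 325 262 297 | [212 329]
rear [ 0.6313 -0.0256  0.235 ]
rear [ 0.6266 -0.0257  0.249 ]
[338.19111702 126.50104795]
258 66
```

View pics/s3.png

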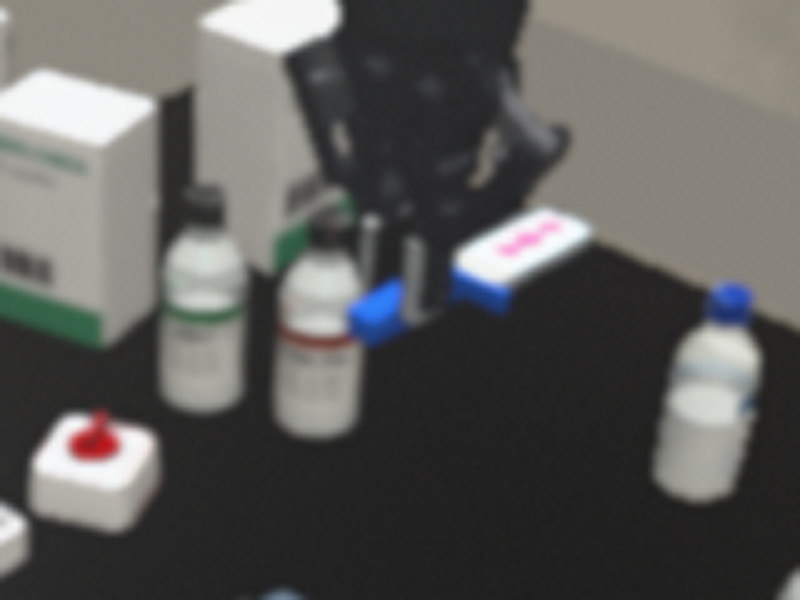

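Run:
```python
from h import *
d=np.load("s3.npz");K,T=d["K"],d["T"]
def ony(u,v,y):
    c,r=ray(u,v,K,T);return (c+r*(y-c[1])/r[1]).round(4)
for n,p,y in(("reartop",(370,319),-.0257),("tipR(-y side near mid)",(568,219),-.0255),("tip far",(592,231),-.0425),("flange -y end bottom",(508,311),-.0525),("flange +y? top",(455,268),-.012)):
    print(n,ony(258+p[0]/5,66+p[1]/5,y))
```

```text
reartop [ 0.6396 -0.0257  0.2408]
tipR(-y side near mid) [ 0.7736 -0.0255  0.2368]
tip far [ 0.768  -0.0425  0.2397]
flange -y end bottom [ 0.6985 -0.0525  0.2321]
flange +y? top [ 0.7123 -0.012   0.2305]
```

Call:
apply_moves --moves '[-1.2,0,-0.2,0,0,0,-2.6,0,-0.5,0,0,0,-4,0,-1,0,0,0,-5.4,0,-1.6,0,0,0,-6.8,0,-2.3,0,0,0,-8,0,-3.2,0,0,0,-8.7,0,-4.3,0,0,0,-8.74,0,-5.5,0,0,0,-8.74,0,-6.7,0,0,0,-8.74,0,-7.7,0,0,0,-8.74,0,-8.2,0,0,0,-8.74,0,-8.2,0,0,0,-8.74,0,-8.2,0,0,0]'

```text
clock: 5.05
tcp_pos: [0.4393, -0.0244, 0.0444]
orientation: [-0.001, -0.003, 1.0, 0.0]
wrist_force: [0.5, -0.1, -0.3]
finger_gap: 0.0147
grip_force: 30.7
```

Run:
```python
from h import *
s=status.get_state();print(s["clock"],s["tcp_pos"],s["orientation"],s["wrist_force"])
im,K,T=cam("scene");tp,Kt,Tt=cam("top");w,Kw,Tw=cam("wrist");np.savez("s4.npz",im=im,K=K,T=T,tp=tp,Kt=Kt,Tt=Tt,w=w,Kw=Kw,Tw=Tw)
p=np.array([.54,-.025,.03,1]);q=K@(T@p)[:3];x,y=(q[:2]/q[2]).astype(int);print(x,y)
a=cv2.resize(im[y-50:y+50,x-70:x+70],None,fx=5.5,fy=5.5,interpolation=cv2.INTER_CUBIC)
cv2.imwrite("pics/s4.png",a);print(x-70,y-50)
hsv=cv2.cvtColor(w,cv2.COLOR_BGR2HSV);b=cv2.inRange(hsv,(100,150,60),(125,255,255));b[:195]=0;b[335:]=0;b[:,:255]=0;b[:,305:]=0
print(np.where(b.any(1))[0][[0,-1]])
```

```text
5.05 [ 0.43929817 -0.02439683  0.04437535] [-5.85572099e-04 -3.42543851e-03  9.99993931e-01  2.49285365e-04] [ 0.50589918 -0.07474512 -0.33645369]
295 225
225 175
[211 325]
```

View pics/s4.png

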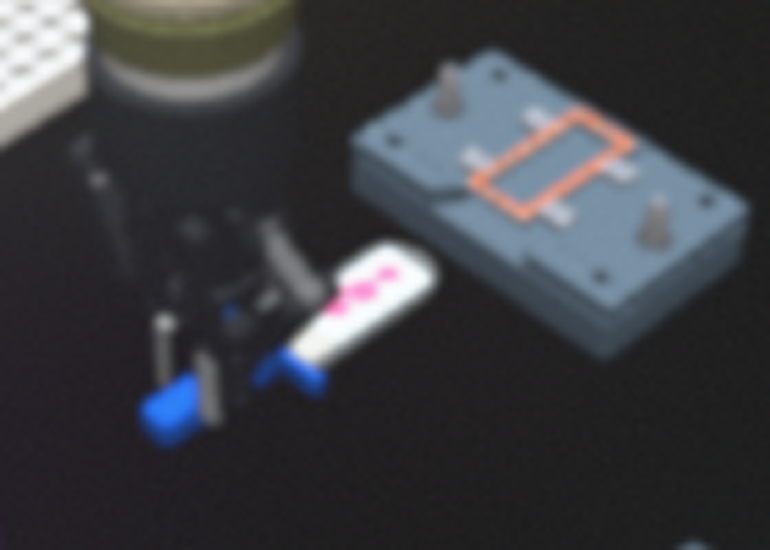

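The view shows the carrier lying level, with its tip at (415,260) in line with the slot. I'll start the insertion in stages and watch the force.

Call:
apply_moves --moves '[0.4,0,0,0,0,0,0.8,0,0,0,0,0,1.2,0,0,0,0,0,1.4,0,0,0,0,0,1.6,0,0,0,0,0,1.8,0,0,0,0,0,2,0,0,0,0,0,2.2,0,0,0,0,0,2.4,0,0,0,0,0,2.4,0,0,0,0,0]'

```text
clock: 6.03
tcp_pos: [0.5014, -0.0256, 0.0444]
orientation: [0.001, -0.003, 1.0, -0.0]
wrist_force: [-0.0, 0.6, -0.2]
finger_gap: 0.015
grip_force: 30.7
```

Run:
```python
from h import *
s=status.get_state();print(s["clock"],s["tcp_pos"],s["orientation"],s["wrist_force"],s["ft_torque"])
w,K,T=cam("wrist")
hsv=cv2.cvtColor(w,cv2.COLOR_BGR2HSV);b=cv2.inRange(hsv,(100,150,60),(125,255,255));b[:195]=0;b[335:]=0;b[:,:255]=0;b[:,305:]=0
r=np.where(b.any(1))[0][[0,-1]];xs=np.where(b[240])[0];x2=np.where(b[215])[0];print(r,xs[[0,-1]],x2[[0,-1]]);print("rear",onz(x2.mean(),r[0],K,T,s["tcp_pos"][2]-.001,True).round(4))
```

```text
6.0333 [ 0.50142684 -0.02559151  0.0444005 ] [ 5.42812152e-04 -2.63808020e-03  9.99996372e-01 -3.00800403e-05] [-0.0224061   0.59788793 -0.1724012 ] [-0.02920436 -0.05631059  0.0170147 ]
[211 325] [262 303] [264 295]
rear [ 0.4687 -0.0251  0.0434]
```

Call:
apply_moves --moves '[0.3,0,0,0,0,0,0.6,0,0,0,0,0,0.9,0,0,0,0,0,1.2,0,0,0,0,0,1.4,0,0,0,0,0,1.6,0,0,0,0,0,1.8,0,0,0,0,0,1.95,0,0,0,0,0,2.08,0,0,0,0,0,2.08,0,0,0,0,0]'

```text
clock: 6.92
tcp_pos: [0.5522, -0.0254, 0.0441]
orientation: [-0.0, -0.003, 1.0, 0.0]
wrist_force: [-0.4, 1.0, -0.5]
finger_gap: 0.015
grip_force: 30.7
```

Call:
apply_moves --moves '[0.05,0,0,0,0,0,0.1,0,0,0,0,0,0.1,0,0,0,0,0]'

```text
clock: 7.17
tcp_pos: [0.5526, -0.0255, 0.0438]
orientation: [-0.002, -0.003, 1.0, -0.0]
wrist_force: [-5.2, -1.1, 1.9]
finger_gap: 0.0156
grip_force: 31.0
```

Call:
apply_moves --moves '[0.06,0,0,0,0,0,0.06,0,0,0,0,0]'

```text
clock: 7.33
tcp_pos: [0.5528, -0.0255, 0.0436]
orientation: [-0.003, -0.003, 1.0, -0.0]
wrist_force: [-7.6, -2.7, 3.6]
finger_gap: 0.0144
grip_force: 31.1
```

Call:
apply_moves --moves '[0,0,-0.05,0,0,0,0,0,-0.05,0,0,0,0,0,-0.05,0,0,0]'

```text
clock: 7.58
tcp_pos: [0.5528, -0.0254, 0.0423]
orientation: [-0.003, -0.003, 1.0, -0.0]
wrist_force: [-7.0, -2.0, 1.5]
finger_gap: 0.0151
grip_force: 31.0
```

Run:
```python
from h import *
s=status.get_state();print(s["clock"],s["tcp_pos"],s["orientation"],s["wrist_force"],s["ft_torque"])
w,K,T=cam("wrist");cv2.imwrite("pics/w5.png",w)
hsv=cv2.cvtColor(w,cv2.COLOR_BGR2HSV);b=cv2.inRange(hsv,(100,150,60),(125,255,255));b[:195]=0;b[335:]=0;b[:,:255]=0;b[:,305:]=0
r=np.where(b.any(1))[0][[0,-1]];x2=np.where(b[218])[0];print(r,x2[[0,-1]]);print("rear",onz(x2.mean(),r[0],K,T,.040,True).round(4))
```

```text
7.5833 [ 0.55275772 -0.0254332   0.04230699] [-3.09365812e-03 -2.51108068e-03  9.99992060e-01 -6.63539883e-05] [-6.97989509 -2.01379577  1.54657057] [-0.31047845  1.51256496  0.09216959]
[211 326] [263 296]
rear [ 0.5205 -0.0249  0.04  ]
```

Call:
apply_moves --moves '[0,0,-0.04,0,0,0,0,0,-0.08,0,0,0,0,0,-0.08,0,0,0]'

```text
clock: 7.88
tcp_pos: [0.5527, -0.0254, 0.0405]
orientation: [-0.003, -0.003, 1.0, -0.0]
wrist_force: [-8.5, -2.1, 3.9]
finger_gap: 0.0147
grip_force: 31.3
```

Call:
apply_moves --moves '[0,0,0,0,0,0,0,0,0,0,0,0,0,0,0,0,0,0,0,0,0,0,0,0,0,0,0.1,0,0,0,0,0,0.6,0,0,0,0,0,1.8,0,0,0,0,0,3.4,0,0,0,-1.2,0,4.6,0,0,0,-2.4,0,5.4,0,0,0,-2.4,0,5.4,0,0,0,-2.4,0,5.4,0,0,0]' --claw 50

```text
clock: 8.88
tcp_pos: [0.4965, -0.0255, 0.1781]
orientation: [0.002, -0.002, 1.0, -0.0]
wrist_force: [0.7, 0.3, -0.8]
finger_gap: 0.043
grip_force: 0.0
```

Run:
```python
from h import *
s=status.get_state();print(s["clock"],s["tcp_pos"],s["orientation"],s["wrist_force"])
w,K,T=cam("wrist");cv2.imwrite("pics/w6.png",w);np.savez("w6.npz",im=w,K=K,T=T)
```

```text
8.8833 [ 0.49653083 -0.02552974  0.17805927] [ 2.05962430e-03 -2.49700198e-03  9.99994708e-01 -3.27736924e-04] [ 0.65219919  0.32120724 -0.83836571]
```

View pics/w6.png

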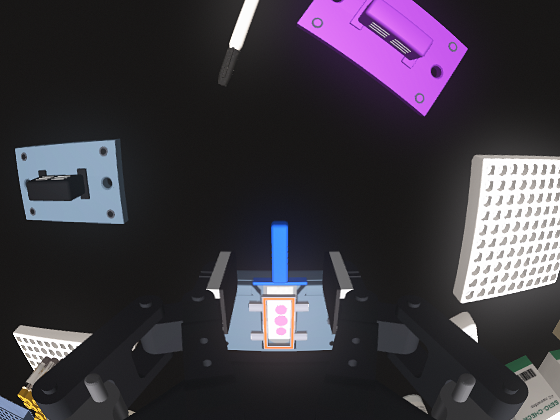

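The carrier lies straight in the slot: handle (280,222–280), flange at row ~286 at the front face, stains visible through the raised seal frame. I'll check the numbers and measure the cover, whose bar is at (57,187).

Run:
```python
from h import *
d=np.load("w6.npz");im,K,T=d["im"],d["K"],d["T"];hsv=cv2.cvtColor(im,cv2.COLOR_BGR2HSV)
b=cv2.inRange(hsv,(100,150,60),(125,255,255));b[:210]=0;b[300:]=0;b[:,:240]=0;b[:,320:]=0
rows=np.where(b.any(1))[0];print(rows[[0,-1]])
for r in(225,240,255,270,276,279,281,283,285,287,289):
    x=np.where(b[r])[0]
    if len(x):print(r,x[0],x[-1],onz((x[0]+x[-1])/2,r,K,T,.040,True).round(4)[:2])
print("rear",onz(280,221.5,K,T,.040,True).round(4),"flange front top z36",[onz(280,r,K,T,.036,True).round(4)[0] for r in(284,286,288,290)])
g=cv2.inRange(hsv,(92,30,70),(116,140,230));g=cv2.morphologyEx(g,cv2.MORPH_CLOSE,np.ones((5,5)))
k=g.copy();k[:,:205]=0;k[:,355:]=0;k[:240]=0;k[352:]=0
ys=[(int(x),[int(v) for v in np.where(k[:,x])[0][[0,-1]]]) for x in(245,250,315) if k[:,x].any()];print(ys,[onz(x,v[0],K,T,.036,True).round(4)[0] for x,v in ys])
# cover
W3=np.load("w3.npz");im3,K3,T3=W3["im"],W3["K"],W3["T"]
def bar(im,K,T,roi,z):
    x0,y0,x1,y1=roi;hs=cv2.cvtColor(im,cv2.COLOR_BGR2HSV);m=(hs[...,2]<75).astype(np.uint8)*255;kk=np.zeros_like(m);kk[y0:y1,x0:x1]=m[y0:y1,x0:x1]
    c=max(cv2.findContours(kk,0,2)[0],key=cv2.contourArea);return c
k=g.copy();k[:,140:]=0;k[:130]=0;k[235:]=0
c=max(cv2.findContours(k,0,2)[0],key=cv2.contourArea)
P=np.array([onz(*q,K,T,.012,True)[:2] for q in c[:,0].astype(float)]).astype(np.float32)*1000;print("cover plate z12 (incl. side)",cv2.minAreaRect(P))
v=hsv[...,2]
for z in(.012,):
  for nm,p in(("boreR",(107.5,183)),):print(nm,onz(*p,K,T,z,True).round(4))
```

```text
[221 284]
225 271 288 [ 0.5236 -0.0248]
240 271 287 [ 0.5383 -0.0252]
255 271 287 [ 0.5536 -0.0251]
270 272 287 [ 0.5696 -0.0246]
276 272 287 [ 0.5763 -0.0245]
279 254 305 [ 0.5796 -0.0245]
281 253 306 [ 0.5819 -0.0245]
283 253 306 [ 0.5842 -0.0245]
rear [ 0.5202 -0.0244  0.04  ] flange front top z36 [np.float64(0.5878), np.float64(0.5901), np.float64(0.5925), np.float64(0.5949)]
[(245, [271, 350]), (250, [271, 350]), (315, [271, 350])] [np.float64(0.5734), np.float64(0.5733), np.float64(0.5731)]
cover plate z12 (incl. side) ((489.7165222167969, -263.71197509765625), (155.87330627441406, 91.1983413696289), 89.43038177490234)
boreR [ 0.4905 -0.2049  0.012 ]
```

Run:
```python
from h import *
for n,roi in(("w3.npz",(255,118,305,195)),("w6.npz",(255,290,305,352))):
    d=np.load(n);im,K,T=d["im"],d["K"],d["T"];hsv=cv2.cvtColor(im,cv2.COLOR_BGR2HSV)
    o=cv2.inRange(hsv,(3,60,100),(20,255,255));m=np.zeros_like(o);x0,y0,x1,y1=roi;m[y0:y1,x0:x1]=o[y0:y1,x0:x1]
    r=np.where(m.sum(1)>255*8)[0][[0,-1]];x=np.where(m.any(0))[0][[0,-1]];print(n,r,x,[onz(x.mean(),q,K,T,.04,True).round(4)[:2] for q in r])
```

```text
w3.npz [126 190] [265 295] [array([ 0.6019, -0.0253]), array([ 0.6714, -0.0251])]
w6.npz [298 348] [263 294] [array([ 0.6019, -0.0254]), array([ 0.6705, -0.0252])]
```

Physical contact suggests it is home, but the vision margin is thin (within about 2 mm). I'll nudge the handle's rear end with closed fingers to make sure.

Call:
apply_moves --moves '[-0.3,0,-1,0,0,0,-0.3,0,-2.2,0,0,0,-0.3,0,-3.4,0,0,0,-0.3,0,-4.6,0,0,0,-0.3,0,-5.4,0,0,0,-0.3,0,-5.64,0,0,0,-0.3,0,-5.64,0,0,0,0,0,-5.64,0,0,0,0.2,0,-5.64,0,0,0,0.4,0,-5.64,0,0,0,0.5,0,-5.64,0,0,0,0.5,0,-5.64,0,0,0]' --claw 0

```text
clock: 9.93
tcp_pos: [0.5106, -0.0257, 0.0361]
orientation: [0.001, -0.003, 1.0, -0.0]
wrist_force: [-0.3, -0.4, 0.1]
finger_gap: 0.0002
grip_force: 0.0
```

Call:
apply_moves --moves '[0.05,0,0,0,0,0,0.1,0,0,0,0,0,0.1,0,0,0,0,0]'

```text
clock: 10.18
tcp_pos: [0.5113, -0.0254, 0.0353]
orientation: [0.0, -0.003, 1.0, 0.0]
wrist_force: [0.1, -0.5, -0.0]
finger_gap: -0.0003
grip_force: 0.0
```

Call:
apply_moves --moves '[0.06,0,0,0,0,0,0.12,0,0,0,0,0,0.12,0,0,0,0,0]'

```text
clock: 10.43
tcp_pos: [0.5139, -0.0254, 0.035]
orientation: [-0.0, -0.003, 1.0, 0.0]
wrist_force: [-0.4, -0.3, 0.4]
finger_gap: 0.0002
grip_force: 0.4
```

Call:
apply_moves --moves '[0.04,0,0,0,0,0,0.08,0,0,0,0,0,0.08,0,0,0,0,0]'

```text
clock: 10.68
tcp_pos: [0.5141, -0.0254, 0.0344]
orientation: [-0.002, -0.002, 1.0, -0.0]
wrist_force: [-5.0, -0.4, 0.2]
finger_gap: -0.0
grip_force: 2.5
```

Firm contact on the rear end: the carrier is home against the chamber. Next the cover: back off, rise, turn -90° to grip across the 22 mm bar, and look from above.

Call:
apply_moves --moves '[-0.5,0,0,0,0,0,-1,0,0.6,0,0,0,-1,0,2,0,0,-0.12,-1,-0.6,3.4,0,0,-0.24,-1,-1.6,4.6,0,0,-0.36,-1,-2.6,5.6,0,0,-0.48,-1,-3.6,6.6,0,0,-0.6,-1,-4.6,6.6,0,0,-0.72,-1,-5.6,6.6,0,0,-0.84,-1,-6.6,6.6,0,0,-0.96,-1,-7.6,6.6,0,0,-1.08,-1,-8.6,6.6,0,0,-1.2,-1,-9.3,6.6,0,0,-1.32,-1,-9.6,6.6,0,0,-1.44,-1,-9.6,6.6,0,0,-1.55,-1,-9.6,6.6,0,0,-1.58,-1,-9.6,6.6,0,0,-1.58,-1,-9.6,6.6,0,0,-1.58]' --claw 70

```text
clock: 12.18
tcp_pos: [0.4914, -0.2656, 0.2001]
orientation: [0.0, 0.708, 0.706, 0.0]
wrist_force: [0.2, 0.6, -0.1]
finger_gap: 0.0597
grip_force: 0.0
```

Run:
```python
from h import *
s=status.get_state();print(s["clock"],s["tcp_pos"],s["orientation"],s["joint_pos"],s["wrist_force"])
w,K,T=cam("wrist");cv2.imwrite("pics/w7.png",w);np.savez("w7.npz",im=w,K=K,T=T)
```

```text
12.1833 [ 0.49144684 -0.26564341  0.20009372] [2.80075593e-04 7.08137227e-01 7.06074761e-01 1.47014947e-04] [-6.39353477e-01  2.95080444e-01 -7.55467127e-02  1.19957189e+00
  2.08512318e-04  9.34359681e-01] [ 0.21454663  0.59439304 -0.11969296]
```

View pics/w7.png

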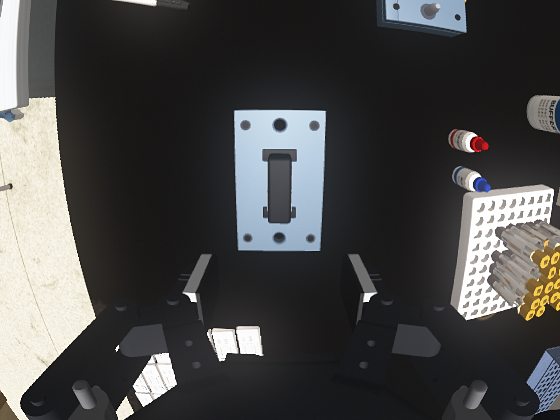

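The cover is square in the view: bores at (280,125) and (279,238), bar top (267–292, 152–223). That was my tenth picture, so from here I'll check numerically.

Run:
```python
from h import *
d=np.load("w7.npz");im,K,T=d["im"],d["K"],d["T"];v=cv2.cvtColor(im,cv2.COLOR_BGR2HSV)[...,2];hsv=cv2.cvtColor(im,cv2.COLOR_BGR2HSV)
d3=np.load("w3.npz");dt=np.load("top.npz")
def blob(x0,y0,x1,y1,thr):
    m=((v[y0:y1,x0:x1]<thr)*255).astype(np.uint8);c=max(cv2.findContours(m,0,2)[0],key=cv2.contourArea);mm=cv2.moments(c);return mm["m10"]/mm["m00"]+x0,mm["m01"]/mm["m00"]+y0,cv2.boundingRect(c)
A=blob(270,114,291,136,100);B=blob(269,230,290,247,100);
for nm,p in(("bore+",A),("bore-",B)):print(nm,np.round(p[:2],1),p[2],onz(p[0],p[1],K,T,.012,True).round(4))
a,b=[onz(p[0],p[1],K,T,.012,True) for p in(A,B)];print("centre",((a+b)/2).round(4),"yaw",np.degrees(np.arctan2(-(a-b)[0],(a-b)[1])),"dist",np.linalg.norm(a-b))
g=cv2.inRange(hsv,(92,30,90),(116,140,255));g=cv2.morphologyEx(g,cv2.MORPH_CLOSE,np.ones((5,5)));g[:,:220]=0;g[:,340:]=0;g[:100]=0;g[258:]=0
c=max(cv2.findContours(g,0,2)[0],key=cv2.contourArea);P=np.array([onz(*q,K,T,.012,True)[:2] for q in c[:,0].astype(float)]).astype(np.float32)*1000;print("plate",cv2.minAreaRect(P))
for r in(165,180,195,210):
    xs=np.where(v[r,255:305]<90)[0]+255;print(r,xs[[0,-1]],[onz(q,r,K,T,.044,True).round(4)[:2].tolist() for q in(xs[0]-.5,xs[-1]+.5)])
ta=(335+(88/4.5),205+152/4.5);tb=(335+277/4.5,205+159/4.5)
print("bore heights, top x wrist",tri([ray(*ta,dt["K"],dt["T"]),ray(A[0],A[1],K,T,True)]).round(4),tri([ray(*tb,dt["K"],dt["T"]),ray(B[0],B[1],K,T,True)]).round(4))
```

```text
bore+ [279.5 124.5] (4, 5, 12, 12) [ 0.4906 -0.2068  0.012 ]
bore- [278.6 237. ] (5, 3, 11, 9) [ 0.4894 -0.3257  0.012 ]
centre [ 0.49   -0.2662  0.012 ] yaw -0.599253747170189 dist 0.11891959742414371
plate ((490.05291748046875, -266.5107421875), (150.29896545410156, 90.78605651855469), 89.5351333618164)
165 [268 290] [[0.4796, -0.2416], [0.5004, -0.2416]]
180 [268 290] [[0.4795, -0.2555], [0.5005, -0.2556]]
195 [268 290] [[0.4793, -0.2698], [0.5006, -0.2698]]
210 [263 295] [[0.4744, -0.2844], [0.5054, -0.2845]]
bore heights, top x wrist [ 0.4898 -0.207   0.0185] [ 0.4893 -0.3321 -0.0031]
```

Call:
apply_moves --moves '[-0.05,-0.03,-1.4,0,0,-0.006,-0.05,-0.03,-2.9,0,0,-0.006,-0.05,-0.03,-4.4,0,0,-0.006,-0.05,-0.03,-5.7,0,0,-0.006,-0.05,-0.03,-6.5,0,0,-0.006,-0.05,-0.03,-6.92,0,0,-0.006,-0.05,-0.03,-6.92,0,0,-0.006,-0.05,-0.03,-6.92,0,0,-0.006]'

```text
clock: 12.9
tcp_pos: [0.4903, -0.2662, 0.0275]
orientation: [0.0, 0.71, 0.704, 0.0]
wrist_force: [0.7, 0.1, -0.5]
finger_gap: 0.06
grip_force: 0.0
```

Call:
apply_moves --moves '[0,0,0,0,0,0,0,0,0,0,0,0,0,0,0,0,0,0,0,0,0,0,0,0,0,0,0,0,0,0,0,0,0,0,0,0,0,0,0,0,0,0]' --claw 0 --newtons 70

```text
clock: 13.48
tcp_pos: [0.4913, -0.267, 0.0289]
orientation: [0.002, 0.711, 0.704, 0.0]
wrist_force: [-0.2, 0.6, 6.6]
finger_gap: 0.0206
grip_force: 70.8
```

Call:
apply_moves --moves '[0,0,0.4,0,0,0,0,0,1.2,0,0,0,0,0,2.4,0,0,0.01,0,0,3.6,0,0,0.01,0.2,0.4,4.6,0,0,0.01,0.7,1.2,4.92,0,0,0.01,1.4,2.3,4.92,0,0,0.01,2.1,3.5,4.92,0,0,0.01,2.8,4.7,4.92,0,0,0.01,3.5,5.9,4.92,0,0,0.01,4.2,7.1,4.92,0,0,0.01,4.8,8.1,4.92,0,0,0.01,5.3,8.9,4.92,0,0,0.01,5.6,9.4,4.92,0,0,0.01,5.72,9.62,4.92,0,0,0.01,5.72,9.62,4.92,0,0,0.01,5.72,9.62,4.92,0,0,0.01,5.72,9.62,4.92,0,0,0.01]'

```text
clock: 14.98
tcp_pos: [0.6322, -0.027, 0.15]
orientation: [-0.0, 0.708, 0.707, -0.0]
wrist_force: [0.9, -0.2, -3.6]
finger_gap: 0.021
grip_force: 69.5
```

Run:
```python
from h import *
s=status.get_state();print(s["clock"],s["tcp_pos"],s["orientation"],s["wrist_force"],s["ft_torque"])
im,K,T=cam("wrist");np.savez("w8.npz",im=im,K=K,T=T)
hsv=cv2.cvtColor(im,cv2.COLOR_BGR2HSV);zt=s["tcp_pos"][2]-.0289+.012
g=cv2.inRange(hsv,(92,20,60),(118,160,255));g=cv2.morphologyEx(g,cv2.MORPH_CLOSE,np.ones((5,5)))
for c in cv2.findContours(g,0,2)[0]:
    if cv2.contourArea(c)>800: print(cv2.contourArea(c),cv2.boundingRect(c))
v=hsv[...,2]
print("rows at u=280:",[(int(r),int(v[r,280])) for r in range(140,300,6)])
for z in(zt,):
    for y in(.0346,-.0854):
        p=T@np.array([.6343,y,z,1]);a=np.arctan2(np.hypot(p[0],p[1]),p[2]);ph=np.arctan2(p[1],p[0]);print("expected bore px",K[0,2]+K[0,0]*a*np.cos(ph),K[1,2]+K[1,1]*a*np.sin(ph))
```

```text
14.9833 [ 0.6321957  -0.02701918  0.15002252] [-1.28746423e-04  7.07657689e-01  7.06555312e-01 -4.13262034e-04] [ 0.90453393 -0.23665709 -3.63883101] [-0.01723067  0.01171169  0.04771569]
1955.0 (245, 319, 69, 40)
3803.5 (355, 308, 96, 97)
1298.5 (151, 308, 54, 64)
39200.5 (147, 85, 244, 220)
rows at u=280: [(140, 251), (146, 250), (152, 210), (158, 223), (164, 251), (170, 250), (176, 250), (182, 250), (188, 249), (194, 100), (200, 121), (206, 82), (212, 79), (218, 74), (224, 76), (230, 92), (236, 93), (242, 89), (248, 86), (254, 83), (260, 81), (266, 79), (272, 76), (278, 75), (284, 72), (290, 70), (296, 69)]
expected bore px 286.3094097170771 139.80787744303882
expected bore px 284.9802276474407 344.22005458874196
```

Run:
```python
from h import *
d=np.load("w8.npz");im,K,T=d["im"],d["K"],d["T"];hsv=cv2.cvtColor(im,cv2.COLOR_BGR2HSV);v=hsv[...,2].astype(int);zt=.150-.0289+.012
for r in(90,100,120,140,160,180):
    xs=np.where(v[r]>225)[0];xs=xs[(xs>130)&(xs<420)]
    if len(xs):print(r,xs[0],xs[-1],[onz(q,r,K,T,zt,True).round(4)[:2].tolist() for q in(xs[0]-.5,xs[-1]+.5)])
c=v[:,230:330:10];print("top edge rows",[int(np.where(c[60:,i]>200)[0][0])+60 for i in range(c.shape[1])])
print(onz(260,np.where(v[60:,260]>200)[0][0]+59.5,K,T,zt,True))
p=im[120:170,255:305];g=cv2.cvtColor(p,cv2.COLOR_BGR2GRAY);ce=cv2.HoughCircles(cv2.resize(g,None,fx=4,fy=4),cv2.HOUGH_GRADIENT,1,40,param1=80,param2=20,minRadius=20,maxRadius=60);print(None if ce is None else ce[0][:4])
print(v[122:170:3,256:304:3])
```

```text
120 185 374 [[0.5863, 0.045], [0.676, 0.0449]]
140 186 373 [[0.5864, 0.0354], [0.6759, 0.0353]]
160 187 372 [[0.5864, 0.0257], [0.6759, 0.0256]]
180 189 370 [[0.5867, 0.0158], [0.6755, 0.0157]]
top edge rows [109, 109, 108, 108, 108, 108, 108, 108, 108, 108]
[0.62225175 0.04969929 0.1331    ]
[[98.5 91.5 50.7]]
[[252 253 253 253 253 253 253 253 253 253 253 253 253 253 253 253]
 [252 253 253 252 252 252 252 253 253 253 253 253 253 253 253 253]
 [253 252 252 252 253 254 241 190 191 220 255 253 253 253 253 253]
 [252 253 252 252 254 195 204 176 166 245 197 213 253 253 253 253]
 [252 253 252 253 199 254 253 169 176 158 162 199 225 253 253 253]
 [252 252 252 221 241 251 251 252 244 210 215 249 199 254 253 252]
 [252 252 253 202 254 251 251 251 251 251 251 251 163 242 253 252]
 [252 252 253 207 255 250 250 251 250 250 250 252 152 230 253 252]
 [252 252 253 208 124 252 250 250 250 250 250 255 194 244 253 252]
 [252 252 252 222 175 177 252 250 250 250 255 128 211 253 252 252]
 [252 252 252 253 214 181 133 169 210 128 132 219 224 252 252 252]
 [252 252 252 251 253 215 221 183 166 184 218 226 252 251 252 252]
 [252 252 252 251 251 252 250 226 223 230 253 251 251 251 252 252]
 [252 252 252 251 251 251 251 251 251 251 251 251 251 251 252 252]
 [252 252 252 251 251 251 251 251 251 251 251 251 251 251 252 252]
 [252 252 252 251 251 251 251 251 251 251 251 251 251 251 252 252]]
```

Call:
apply_moves --moves '[0.09,0.03,-0.6,0,0,0,0.09,0.03,-1.2,0,0,0,0.09,0.03,-1.8,0,0,0,0.09,0.03,-2.2,0,0,0,0.09,0.03,-2.2,0,0,0,0.09,0.03,-2.2,0,0,0]'

```text
clock: 15.53
tcp_pos: [0.6345, -0.0256, 0.0947]
orientation: [-0.001, 0.708, 0.707, -0.0]
wrist_force: [-0.8, -1.4, -3.1]
finger_gap: 0.0209
grip_force: 69.5
```

Run:
```python
from h import *
s=status.get_state();z=s["tcp_pos"][2];print(s["clock"],s["tcp_pos"],s["orientation"],s["wrist_force"])
im,K,T=cam("wrist");np.savez("w9.npz",im=im,K=K,T=T);v=cv2.cvtColor(im,cv2.COLOR_BGR2HSV)[...,2].astype(int)
def px(P):
    p=T@np.array([*P,1]);a=np.arctan2(np.hypot(p[0],p[1]),p[2]);ph=np.arctan2(p[1],p[0]);return np.array([K[0,2]+K[0,0]*a*np.cos(ph),K[1,2]+K[1,1]*a*np.sin(ph)])
print("dowel tip px expected",px((.6343,.0346,.058)),"base",px((.6343,.0346,.04)))
np.set_printoptions(linewidth=220);print(v[122:170:2,258:302:2])
```

```text
15.5333 [ 0.63445317 -0.02564272  0.09472261] [-5.68123080e-04  7.07508300e-01  7.06704669e-01 -4.40587505e-04] [-0.77917271 -1.35182491 -3.05540177]
dowel tip px expected [281.29081568 138.48542482] base [281.1649448 135.3892922]
[[253 253 253 253 253 253 253 253 253 253 253 253 253 253 253 253 253 253 253 253 253 253]
 [253 253 253 253 253 253 253 253 253 253 253 253 253 253 253 253 253 253 253 253 253 253]
 [253 253 253 253 253 253 253 253 254 254 255 255 254 254 253 253 253 253 253 253 253 253]
 [253 253 253 253 253 253 254 255 243 196 196 196 197 230 255 254 253 253 253 253 253 253]
 [253 253 253 253 253 254 244 199 200 198 200 198 200 200 199 232 255 253 253 253 253 253]
 [253 253 253 253 254 242 203 201 168 184 197 203 204 200 199 205 212 255 253 253 253 253]
 [253 253 253 253 242 206 198 180 176 192 201 235 242 224 197 193 207 229 254 253 253 253]
 [253 253 253 255 209 204 181 180 178 194 251 250 249 252 199 184 186 205 251 253 253 253]
 [253 253 253 248 209 184 181 178 177 192 251 250 250 250 234 180 171 210 227 254 253 253]
 [253 253 254 228 212 219 181 184 167 184 253 250 
[... 615 characters left out ...]
1 226 168 148 142 143 143 150 228 222 227 254 253 252 253 253]
 [253 253 253 252 252 253 247 224 222 224 226 226 225 222 221 233 254 252 252 252 253 253]
 [253 253 253 252 252 252 252 254 252 232 230 227 233 247 254 253 252 252 252 252 253 253]
 [253 253 253 252 252 252 252 252 252 252 253 253 252 252 252 252 252 252 252 252 253 253]
 [253 253 253 252 252 252 252 252 252 252 252 252 252 252 252 252 252 252 252 252 253 253]
 [253 253 253 252 252 252 252 252 252 252 252 252 252 252 252 252 252 252 252 252 253 253]
 [253 253 253 252 252 252 252 252 252 252 252 252 252 252 252 252 252 252 252 252 253 253]
 [253 253 253 252 252 252 252 252 252 252 252 252 252 252 252 252 252 252 252 252 253 253]]
```

The dowel tip shows in the bore at (281.4,138.4), matching the expected (281.3,138.5). The bore centre at (279,143) is about 1 mm low in x, so I'll correct that and lower.

Call:
apply_moves --moves '[0.04,0.01,0,0,0,0,0.04,0.01,-0.2,0,0,0,0.04,0.01,-0.4,0,0,0,0.04,0.01,-0.6,0,0,0,0.04,0.01,-0.75,0,0,0,0.04,0.01,-0.75,0,0,0]'

```text
clock: 16.08
tcp_pos: [0.6355, -0.0246, 0.075]
orientation: [-0.001, 0.707, 0.707, -0.001]
wrist_force: [0.7, -1.1, -2.6]
finger_gap: 0.0203
grip_force: 69.5
```

Call:
apply_moves --moves '[0,0,-0.1,0,0,0,0,0,-0.2,0,0,0,0,0,-0.25,0,0,0,0,0,-0.25,0,0,0]'

```text
clock: 16.42
tcp_pos: [0.6359, -0.0246, 0.0697]
orientation: [-0.0, 0.707, 0.707, -0.0]
wrist_force: [-0.4, 0.3, -2.6]
finger_gap: 0.021
grip_force: 69.5
```

Call:
apply_moves --moves '[0,0,-0.05,0,0,0,0,0,-0.1,0,0,0,0,0,-0.1,0,0,0]'

```text
clock: 16.67
tcp_pos: [0.6363, -0.0247, 0.068]
orientation: [0.0, 0.707, 0.707, 0.0]
wrist_force: [-1.3, 0.2, 1.2]
finger_gap: 0.0207
grip_force: 70.1
```

Call:
apply_moves --moves '[0,0,-0.05,0,0,0,0,0,-0.1,0,0,0,0,0,-0.1,0,0,0]'

```text
clock: 16.92
tcp_pos: [0.6363, -0.0247, 0.0658]
orientation: [0.0, 0.707, 0.707, 0.0]
wrist_force: [-3.3, 0.1, 5.1]
finger_gap: 0.0206
grip_force: 70.8
```

Call:
apply_moves --moves '[0,0,-0.04,0,0,0,0,0,-0.08,0,0,0,0,0,-0.08,0,0,0]'

```text
clock: 17.17
tcp_pos: [0.6364, -0.0247, 0.065]
orientation: [0.001, 0.707, 0.707, 0.0]
wrist_force: [-5.0, 1.4, 9.9]
finger_gap: 0.0205
grip_force: 71.2
```

Call:
apply_moves --moves '[-0.04,0,-0.06,0,0,0,-0.04,0,-0.12,0,0,0,-0.04,0,-0.12,0,0,0]'

```text
clock: 17.42
tcp_pos: [0.6364, -0.0247, 0.0649]
orientation: [0.002, 0.707, 0.707, 0.001]
wrist_force: [-8.5, 1.1, 24.6]
finger_gap: 0.0208
grip_force: 73.3
```

Call:
apply_moves --moves '[0,0,-0.06,0,0,0,0,0,-0.12,0,0,0,0,0,-0.12,0,0,0,0,0,-0.12,0,0,0]'

```text
clock: 17.75
tcp_pos: [0.6364, -0.0247, 0.0649]
orientation: [0.003, 0.707, 0.707, 0.002]
wrist_force: [-15.2, 2.0, 42.1]
finger_gap: 0.0206
grip_force: 75.7
```

Hard stop at TCP z = 64.9 mm, exactly the predicted closed height. I'll ease the press to a moderate force.

Call:
apply_moves --moves '[-0.06,0,0.1,0,0,0,-0.06,0,0.1,0,0,0,-0.06,0,0.1,0,0,0,-0.06,0,0.1,0,0,0]'

```text
clock: 18.08
tcp_pos: [0.6363, -0.0247, 0.0649]
orientation: [0.003, 0.707, 0.707, 0.002]
wrist_force: [-6.1, 1.8, 25.6]
finger_gap: 0.0206
grip_force: 73.5
```

Run:
```python
from h import *
im,K,T=cam("wrist");np.savez("w10.npz",im=im,K=K,T=T);v=cv2.cvtColor(im,cv2.COLOR_BGR2HSV)[...,2].astype(int)
tp,Kt,Tt=cam("top");sc,Ks,Ts=cam("scene");s=status.get_state();print(s["clock"],s["tcp_pos"],s["orientation"],s["wrist_force"],s["ft_torque"],s["grip_force"])
for r in(120,140,160):
    xs=np.where(v[r]>215)[0];xs=xs[(xs>130)&(xs<420)]
    if len(xs):print(r,xs[0],xs[-1],[onz(q,r,K,T,.048,True).round(4)[:2].tolist() for q in(xs[0]-.5,xs[-1]+.5)])
e=np.where(v[60:,250]>200)[0][0]+59.5;print("end edge",onz(250,e,K,T,.048,True).round(4))
# carrier handle in top & scene
for n,i,k,t in(("top",tp,Kt,Tt),("scene",sc,Ks,Ts)):
    h=cv2.cvtColor(i,cv2.COLOR_BGR2HSV);b=cv2.inRange(h,(100,150,60),(125,255,255))
    for c in cv2.findContours(b,0,2)[0]:
        if cv2.contourArea(c)>15:
            x,y,w,hh=cv2.boundingRect(c);P=onz(x+w/2,y+hh/2,k,t,.035)
            if .45<P[0]<.65 and abs(P[1])<.15:print(n,(x,y,w,hh),P.round(4))
# handle in wrist
h=cv2.cvtColor(im,cv2.COLOR_BGR2HSV);b=cv2.inRange(h,(100,150,60),(125,255,255))
for c in cv2.findContours(b,0,2)[0]:
    if cv2.contourArea(c)>60:
        x,y,w,hh=cv2.boundingRect(c);print("wrist blue",(x,y,w,hh),onz(x,y+hh/2,K,T,.04,True).round(4),onz(x+w,y+hh/2,K,T,.04,True).round(4))
```

```text
18.2333 [ 0.63621742 -0.02469862  0.06490119] [0.00289261 0.70698572 0.70721793 0.00237057] [-5.73786286  1.46908098 25.00100575] [ 0.35138667  1.58166035 -0.02692986] 73.46004009246826
120 184 373 [[0.59, 0.0473], [0.6796, 0.0473]]
140 185 372 [[0.5901, 0.0377], [0.6795, 0.0376]]
160 186 371 [[0.5901, 0.028], [0.6796, 0.0279]]
end edge [0.6217 0.0507 0.048 ]
scene (288, 209, 32, 23) [ 0.5633 -0.0292  0.035 ]
wrist blue (96, 203, 99, 66) [ 0.5265 -0.0164  0.04  ] [ 0.5896 -0.0148  0.04  ]
```

The cover is closed, level and pressed at about 25 N. The carrier's flange (x = 0.590) meets the front face. Handing in.

```bash
python3 -c "
from workcell import job
print(job.hand_in())"
```

```text
the job is handed in; nothing more can be done
None
```

The job is handed in, with no verdict returned: the carrier is home in the slot and released, and the cover is on both dowels, closed to the hard stop and still pressed with about 25 N.

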